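Set the stop screw of the snap press

TASK

Make the little snap press ready: push its anvil slide fully home under the screw, then turn the thumbscrew on top clockwise until it bottoms snugly on the anvil, without forcing it, and then back it off a quarter of a turn and let go. Leave the things around the press where they are.

Things in the scene. Friction and masses are not known exactly. Their poses are not given: they have to be found in the camera images.
- press: The fixed grey bench press, base plate 200 x 110 mm, bolted down. Origin on the table under the screw's vertical axis; x points from its open front to its rear column. The head that carries the screw is 50 mm wide, its top 115 mm above the table, its front edge 27 mm before the axis. Base and guide rails end 100 mm before the axis (32 mm high); before that is bare table.
- press_axis (a point): A point on the thumbscrew's vertical axis, 45 mm above the table. Axes as for the press.
- slide_tab (a point): Centre of the front face of the upright tab (46 mm wide, 34 high, 8 thick, centre 35 mm above the table) on the front end of the anvil slide, a flat steel bar in guides along x of the press, which goes in towards +x. It starts pulled out 25 to 50 mm; pushed in (3 N) it runs against a hard stop, the tab's face then 125 mm before the screw's axis.
- anvil_button (a point): A point in the upright brass anvil button (22 mm across, its top about 45 mm above the table) on the slide (anvil_slide), on the button's own axis, 125 mm behind the tab's face. With the slide home it is right under the screw.
- spindle: The screw's steel spindle, on the axis; its flat foot, 18 mm across, hangs under the press's head and comes down 10 mm per clockwise turn of the thumbscrew (seen from above), up when turned back; it does not itself turn. The origin lies inside the head, about 30 mm above the foot; neither this nor the height of the anvil is known well enough to tell where the foot meets it, which must be felt.
- screw_grip (a point): Where to grip the thumbscrew: on the axis, 146 mm above the table, centre of its upright flat bar, 46 mm long (x), 10 thick (y), spanning 124 to 155 mm above the table; under it a collar 30 mm across. The bar turns but stays at its height. Friction about 0.04 N m; when the foot meets the anvil the torque rises steeply: 0.12 to 0.25 N m more is snug, 0.35 more is forcing it.
- screw (a joint): Angle of the thumbscrew in rad, growing as it is turned clockwise seen from above (down). Free over many turns; it bottoms 0.8 to 4 rad on from the start, each time at another value, to be felt. Past first touch the torque grows by about 0.06 N m per 0.1 rad; let go when snug, it springs back a little (up to 0.3 rad).
- spare_anvil: Spare brass anvil, a stepped disc 34 mm across and 24 mm high, loose beside the press; leave alone. Origin under its centre.
- punch_block: Wooden block 60 x 45 x 30 mm with two upright steel punches (up to 90 mm high), loose beside the press; leave alone. Origin under its centre.
- mallet: Black rubber mallet, 260 mm long, lying; leave alone.
- hammer: Hammer, 260 mm long, lying; leave alone.
- ruler: Copper-coloured ruler, 180 x 26 x 4 mm, lying; leave alone.
Things that resemble listed ones, but are neither listed nor needed, are in the scene too. Several things look just like the press: the one meant starts nearest to the robot's base.

How it is judged:
On the way, in this order (a step that is already met when the one before it is completed fails the run):
1. the anvil slide is fully home (button within 2 mm of the screw's axis) (horizontal distance between anvil_button and press_axis below 0.002 m), for 0.2 s.
2. the screw has bottomed snugly: its foot bears on the anvil with more than 50 N, slide home (horizontal distance between anvil_button and press_axis below 0.002 m and contact force between spindle and anvil_slide above 50 N), for 0.2 s.
At the end, for the whole second after the job is handed in: The anvil slide is still home (within 2 mm), the screw is at rest and its foot stands 1.5 to 3.2 mm above the anvil: a quarter turn (2.5 mm) off bottom, give or take about a twelfth of a turn (horizontal distance between anvil_button and press_axis below 0.002 m and z of spindle in the frame of anvil_slide between 0.0598 and 0.0615 m and velocity of joint screw between -0.05 and 0.05 rad/s); the robot touches nothing.
It fails at once if the screw is forced: its foot bears on the anvil with more than 220 N (contact force between spindle and anvil_slide above 220 N).
It fails at once if a thing beside the press is shifted by more than 20 mm (distance of any of spare_anvil, punch_block, mallet, hammer, ruler from where it was at the start of the episode above 0.02 m).
It also fails if it takes over 72 s, if anything falls off the work surface, if the arm or the gripper's body presses on something with over 40 N, if the wrist force passes 120 N, or if a joint passes its speed limit or range.

ROBOT

A 6-joint arm with a two-finger parallel gripper is mounted at the origin on the work surface. World frame = base frame: x ahead of the robot, y to its left, z up, the work surface at z = 0. Lengths are in m, angles in rad, forces in N, time in s.
With the tool pointing down it reaches from about 0.25 to 0.775 m from the base axis. Payload 4 kg.
Tool frame: the origin (TCP) lies on the centre line of the jaws, within the pads' length; the fingertips stand 8 mm ahead of it and the grasp point (between the pads) lies 11 mm behind it; y points along the fingers, x is the direction in which the jaws open and shut, and the axes are right-handed (so a half turn about y gives the same grasp; the last joint's range is limited). The gripper opens to 94 mm and grips with 3 to 60 N. Pads are 16 mm wide; open, the fingers measure 119 mm over their backs; the gripper's body (75 mm by 177 mm) begins 78 mm behind the grasp point.
Start: joints at [-1.206, 0.087, 1.371, -0, 1.684, -0.103], TCP at [0.248, -0.491, 0.214] pointing down, gripper open.
Joint ranges: [-3.1, 3.1], [-0.76, 2.03], [0.27, 2.55], [-1.08, 4.22], [0.17, 2.65], [-2.57, 2.57]. Speed limits (rad/s): [2.79, 2.79, 3.14, 3.14, 3.14, 3.14].

INTERFACE

Orientations are given as [roll, pitch, yaw] about the fixed x, y, z axes, in that order (R = Rz(yaw) Ry(pitch) Rx(roll)).
In Python, from bench import robot gives the robot as it stands.
- The arm moves only by the tool step_arm, never from a script. Its argument "commands" is a list of rows, each an object with "xyz": the shift along the world's x, y, z in m, a list of three; "twist": the turn, a rotation vector about the world's x, y, z in degrees, a list of three. In form: [{"xyz": [tx, ty, tz], "twist": [ax, ay, az]}, ...]. A call has 1 to 12 rows; each row is the pose to reach, as a shift and turn from the pose commanded when the call began; what a row does not reach only later rows make up. A row lasts 1/12 s, in which the tool goes at most 41.7 mm and 7.16 degrees, less where a joint would pass 70% of its speed; a pose out of reach is approached as far as the arm can. A call with a gripper value outside its range is refused whole. "fingers" is the closure in counts, from 0 (fully open) to 255 (shut), set as the call begins (left out, the last holds). The fingers move at their own pace and stop on an object; the grip force is fixed at half the most. Time passes only in rows, so rows that repeat a pose let the fingers close. It gives the time, the measured TCP pose, the force and the opening at its end, in the units of the state.
- robot.get_obs(): the state, without advancing time (a new reading comes with each control period).
- robot.snapshot(name): name is "side" or "top" or "wrist"; returns (picture, depth): 480x640x3 uint8, red, green, blue; 480x640 float32, m along the optical axis (not along the pixel's ray), 0 where there is no reading.
- robot.camera_info(name): a dict with "fx", "fy", "cx", "cy" (pixels), "R" (3x3) and "t" (3): a world point X has camera coordinates R X + t. Camera axes: x right, y down, z forward; pixel columns grow to the right and rows downward; lengths in m; the calibration is good to about 2 mm. The wrist camera is an equidistant fisheye: a pixel r from the principal point sees the ray r / f radians off the axis. A picture is of the moment at which its call begins: read the wrist's pose just before it. camera_info takes no time and is no camera call; for the wrist camera it gives the pose at the moment of the call.
- robot.close_job(): hands the job in, once; it reports no verdict.
The state is a dict: "time": time; "joint_positions": joint angles; "qvel": joint speeds; "joint_torque": joint torques, N m; "tool_pos": TCP position; "ee_rot": TCP orientation; "wrist_force": force on the tool from outside, world axes, zero at the start; "wrist_torque": the same for the moment, N m; "width": finger opening in m.
Only numpy, scipy, OpenCV 4.12 (cv2) and the standard library are available. Lean on these libraries where they do the work, as an engineer would, in place of code of your own. Each camera call takes 0.05 s, during which the arm holds its last target.

## Working session

There is one attempt and no reset: what is moved stays moved. The work goes in short steps, Python scripts to look and compute and a tool call to move; the robot and the scene stay as the last step left them, time stands still between calls to the robot, and variables do not carry over. Pictures are saved under pics/ and viewed, and the job is handed in when it is done.

Besides the shell and the picture viewer there is one more tool, called after "Call:" by a JSON object that holds its "fn" and its "kwargs", one argument or row to a line. step_arm: Moves the arm, as the interface text tells. Its arguments: {"type":"object","properties":{"commands":{"type":"array"},"fingers":{"type":"number"}},"required":["commands"]}

```bash
ls; mkdir -p pics; cat > h.py <<'E'
from bench import robot
import numpy as np, cv2
def snap(n,f):
    p,d=robot.snapshot(n); cv2.imwrite('pics/'+f+'.png',p[:,:,::-1]); np.savez('pics/'+f+'.npz',p=p,d=d,**robot.camera_info(n)); return p,d
def load(f): return np.load('pics/'+f+'.npz')
def ray(c,u,v,z):
    R,t=c['R'],c['t']; d=R.T@np.array([(u-c['cx'])/c['fx'],(v-c['cy'])/c['fy'],1.]); o=-R.T@t
    return o+d*(z-o[2])/d[2]
def proj(c,X):
    q=c['R']@np.array(X)+c['t']; return c['fx']*q[0]/q[2]+c['cx'],c['fy']*q[1]/q[2]+c['cy']
def cloud(c):
    d=c['d']; v,u=np.mgrid[:480,:640]; P=np.stack([(u-c['cx'])/c['fx']*d,(v-c['cy'])/c['fy']*d,d],-1)
    W=(P-c['t'])@c['R']; W[d==0]=np.nan; return W
E
python3 - <<'E'
from h import *
print(robot.get_obs())
snap('top','top0'); snap('side','side0')
for n in('top','side'): print(robot.camera_info(n))
E
```

```text
pics
{'time': 0.0, 'joint_positions': array([-1.20609059e+00,  8.79776529e-02,  1.37222161e+00, -2.21035782e-07,
        1.68359826e+00, -1.03102255e-01]), 'qvel': array([-0.00148994,  0.00075897,  0.00196725,  0.0010999 ,  0.00065485,
        0.00139756]), 'joint_torque': array([-1.07760259e-04, -3.40184677e+01, -3.02426755e+01,  7.18362350e-02,
        3.30178253e-02, -1.74577840e-04]), 'tool_pos': array([ 0.24781996, -0.49042097,  0.21230834]), 'ee_rot': array([-1.57056962,  0.00219318, -1.10298811]), 'wrist_force': array([-0.80833947,  0.84865143,  0.99238544]), 'wrist_torque': array([0.00657677, 0.00019847, 0.00788999]), 'width': 0.0939297513792611}
{'fx': 543.6711756677681, 'fy': 543.6711756677681, 'cx': 322.86528195026114, 'cy': 238.30200269485894, 'R': array([[-0.02268885, -0.9997418 , -0.00124705],
       [-0.99299783,  0.02268041, -0.1159349 ],
       [ 0.11593325, -0.00139211, -0.99325603]]), 't': array([0.00279075, 0.47490085, 1.35971072])}
{'fx': 522.3799598176366, 'fy': 522.3799598176366, 'cx': 316.0411476042592, 'cy': 239.71194874176837, 'R': array([[-0.89815686, -0.43967303,  0.00136969],
       [-0.28603713,  0.58194041, -0.76126744],
       [ 0.33391169, -0.68412936, -0.64843658]]), 't': array([0.44437806, 0.21241547, 1.43100169])}
```

View pics/top0.png

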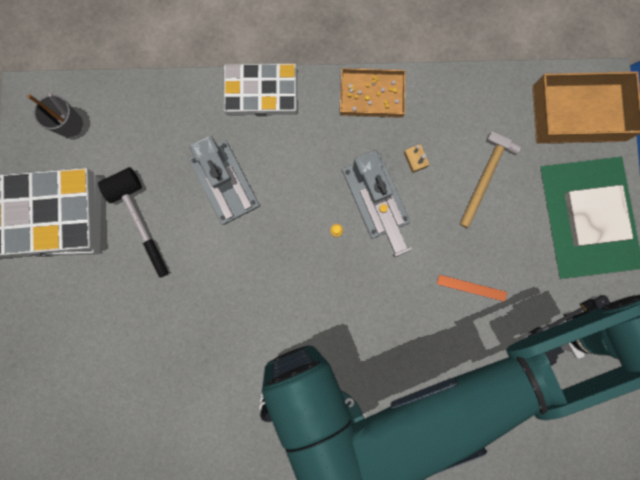

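View pics/side0.png

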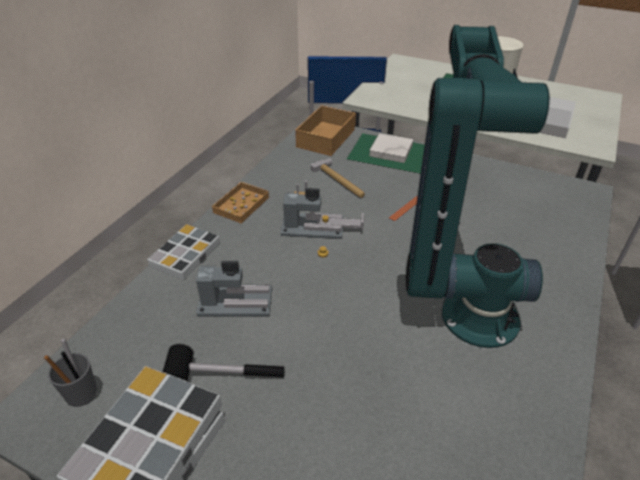

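Two press-like things appear in the top view, at (223,180) and (378,195). The right one has a tabbed slide and a button pulled out, and it looks nearer. I'll enlarge both and measure the distances.

```bash
python3 - <<'E'
from h import *
c=load('top0')
for u,v,z in[(380,185,.155),(213,170,.155),(401,250,.05),(383,208,.045),(336,230,.02),(417,158,.05),(472,288,.0)]:
    p=ray(c,u,v,z);print(u,v,p.round(4),np.hypot(*p[:2]).round(3))
im=c['p'][:,:,::-1]
a=cv2.resize(im[140:265,325:435],None,fx=4.5,fy=4.5,interpolation=cv2.INTER_CUBIC)
cv2.imwrite('pics/c1.png',a)
b=cv2.resize(im[125:230,180:270],None,fx=4.5,fy=4.5,interpolation=cv2.INTER_CUBIC)
cv2.imwrite('pics/c2.png',b)
W=cloud(c)
print(np.nanmax(W[140:265,325:435,2]))
for v in range(150,256,7): print(v,[ '%.3f'%W[v,u,2] for u in range(345,415,6)])
E
```

```text
380 185 [ 0.5826 -0.1445  0.155 ] 0.6
213 170 [0.6275 0.2467 0.155 ] 0.674
401 250 [ 0.4383 -0.2029  0.05  ] 0.483
383 208 [ 0.5467 -0.1622  0.045 ] 0.57
336 230 [ 0.4964 -0.0423  0.02  ] 0.498
417 158 [ 0.6732 -0.253   0.05  ] 0.719
472 288 [ 0.3405 -0.389   0.    ] 0.517
0.16284114195380464
150 ['-0.001', '0.004', '-0.002', '0.003', '-0.003', '0.112', '0.000', '0.003', '0.003', '-0.002', '0.029', '0.028']
157 ['0.004', '-0.001', '0.118', '0.118', '0.116', '0.113', '0.017', '-0.001', '-0.001', '-0.003', '0.013', '0.033']
164 ['0.000', '0.007', '0.112', '0.110', '0.116', '0.117', '0.120', '-0.003', '-0.002', '-0.003', '-0.007', '0.022']
171 ['0.025', '0.017', '0.087', '0.114', '0.117', '0.109', '0.115', '0.022', '-0.002', '-0.004', '-0.004', '0.003']
178 ['0.012', '0.015', '0.042', '0.097', '0.116', '0.141', '0.114', '0.013', '-0.002', '-0.002', '0.001', '0.002']
185 ['-0.002', '0.010', '0.014', '0.017', '0.117', '0.123', '0.152', '0.117', '0.012', '0.002', '0.001', '-0.000']
192 ['-0.003', '0.011', '0.018', '0.031', '0.097', '0.120', '0.140', '0.116', '0.020', '-0.001', '-0.003', '0
[... 355 characters left out ...]
20 ['0.004', '0.004', '0.001', '0.007', '0.017', '0.031', '0.024', '0.027', '0.028', '0.032', '0.020', '-0.001']
227 ['-0.003', '0.001', '-0.007', '0.008', '0.017', '0.030', '0.033', '0.030', '0.032', '0.007', '-0.002', '-0.001']
234 ['0.003', '-0.001', '0.005', '-0.002', '0.011', '0.015', '0.011', '0.033', '0.029', '0.031', '-0.001', '-0.009']
241 ['0.000', '-0.005', '-0.004', '0.000', '0.004', '-0.001', '0.003', '0.002', '0.030', '0.032', '-0.003', '0.001']
248 ['-0.000', '0.001', '0.001', '-0.002', '-0.001', '-0.001', '0.004', '-0.001', '0.033', '0.032', '0.034', '0.002']
255 ['0.003', '-0.004', '-0.003', '-0.000', '0.001', '-0.005', '0.005', '0.003', '0.033', '-0.006', '-0.000', '0.004']
```

View pics/c1.png

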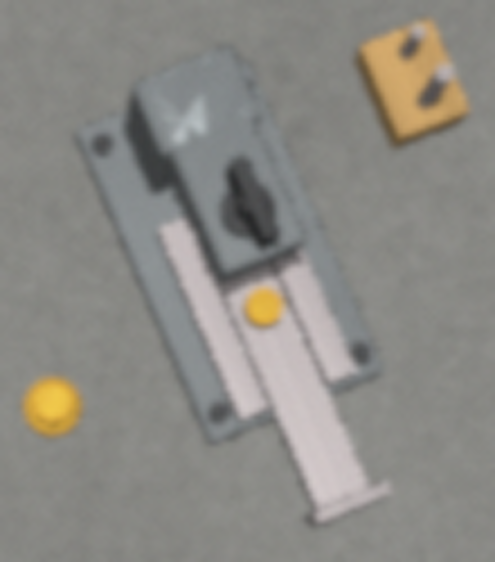

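View pics/c2.png

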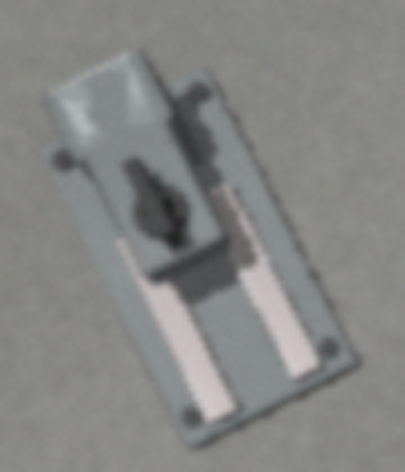

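The target is the right press at about (380,190): its axis is about 0.60 m from the base, against about 0.67 m for the left one. It is also the only one with a slide, tab and button, and the crop confirms this. Next I measure it in detail.

```bash
python3 - <<'E'
from h import *
c=load('top0'); W=cloud(c); p=c['p']
sub=np.zeros((480,640),bool); sub[140:265,335:415]=1
# brass button
hsv=cv2.cvtColor(p,cv2.COLOR_RGB2HSV)
br=sub&(hsv[...,1]>150)&(hsv[...,0]>15)&(hsv[...,0]<35)
n,l,s,cen=cv2.connectedComponentsWithStats(br.astype(np.uint8))
print([(s[i].tolist(),cen[i].round(1).tolist()) for i in range(1,n)])
# base plate/ grey vs table? dark bar
dk=sub&(p.sum(-1)<150)&(W[...,2]>.115)
ys,xs=np.nonzero(dk);print('bar px',len(xs),xs.mean(),ys.mean(),xs.min(),xs.max(),ys.min(),ys.max())
hi=sub&(W[...,2]>.135)
ys,xs=np.nonzero(hi);print('hi',len(xs),xs.mean(),ys.mean(),cv2.minAreaRect(np.c_[xs,ys].astype(np.float32)))
print(ray(c,xs.mean(),ys.mean(),.155))
for nm,m,z in(('dk',dk,.15),('hi',hi,.15)):
    ys,xs=np.nonzero(m);P=np.array([ray(c,u,v,z) for u,v in zip(xs,ys)])[:,:2];e,V=np.linalg.eigh(np.cov(P.T));print(nm,P.mean(0),np.degrees(np.arctan2(V[1,1],V[0,1])),4*np.sqrt(e))
# pink slide/tab
pk=sub&(hsv[...,2]>150)&(hsv[...,1]<60)
n,l,s,cen=cv2.connectedComponentsWithStats(pk.astype(np.uint8))
print([(i,s[i].tolist(),cen[i].round(1).tolist()) for i in range(1,n) if s[i][4]>20])
for i in range(1,n):
    if s[i][4]>40:
        ys,xs=np.nonzero(l==i);P=np.array([ray(c,u,v,.032) for u,v in zip(xs,ys)])[:,:2];r=cv2.minAreaRect((P*1000).astype(np.float32));print(i,r)
cv2.imwrite('pics/pk.png',cv2.resize((pk*255).astype(np.uint8)[140:265,335:415],None,fx=4,fy=4,interpolation=0))
E
```

```text
[([380, 205, 7, 7, 38], [383.1, 207.9]), ([335, 225, 7, 11, 70], [337.7, 230.0])]
bar px 14 379.7857142857143 187.64285714285714 377 383 180 193
hi 114 380.4736842105263 184.28947368421052 ((380.4000244140625, 184.30001831054688), (19.677396774291992, 6.708203315734863), 63.43495178222656)
[ 0.58425704 -0.14565921  0.155     ]
dk [ 0.57735861 -0.14431672] -156.88926887155506 [0.00580571 0.04270841]
hi [ 0.5853515  -0.14621233] -158.55886970241 [0.01613368 0.05331124]
[(4, [361, 161, 11, 11, 72], [366.0, 166.4]), (5, [360, 188, 52, 68, 1212], [387.4, 221.7])]
4 ((658.9025268554688, -124.0079345703125), (23.621994018554688, 25.24338150024414), 13.005620002746582)
5 ((521.6812744140625, -173.46728515625), (192.29930114746094, 73.60913848876953), 21.389957427978516)
```

View pics/pk.png

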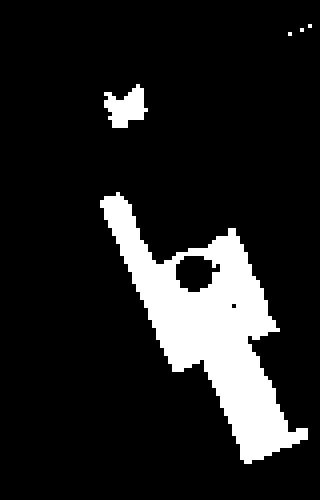

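Call:
{"fn": "step_arm", "kwargs": {
  "commands": [
    {"xyz": [0.02,0.035,0],"twist": [0,0,-1]},
    {"xyz": [0.036,0.07,0],"twist": [0,0,-2]},
    {"xyz": [0.054,0.105,0],"twist": [0,0,-3]},
    {"xyz": [0.072,0.14,0],"twist": [0,0,-4]},
    {"xyz": [0.09,0.175,0],"twist": [0,0,-5]},
    {"xyz": [0.108,0.21,0],"twist": [0,0,-5]},
    {"xyz": [0.126,0.245,0],"twist": [0,0,-5]},
    {"xyz": [0.14,0.265,0],"twist": [0,0,-5]},
    {"xyz": [0.14,0.265,0],"twist": [0,0,-5]},
    {"xyz": [0.14,0.265,0],"twist": [0,0,-5]}
  ],
  "fingers": 255
}}

```text
time: 0.93
tool_pos: [0.3882, -0.225, 0.2131]
ee_rot: [-1.572, 0.0, -1.187]
wrist_force: [0.2, -0.7, 0.4]
width: 0.0306
```

```bash
python3 - <<'E'
from h import *
o=robot.get_obs();print(o['time'],o['tool_pos'],o['ee_rot'],o['joint_positions'],o['wrist_force'],o['wrist_torque'],o['width'])
i=robot.camera_info('wrist');print(i, -i['R'].T@i['t'])
snap('wrist','w0')
E
```

```text
0.9333 [ 0.38818935 -0.22498662  0.21313785] [-1.57160144e+00  1.42083002e-04 -1.18724663e+00] [-6.51278131e-01 -1.40457862e-01  1.59373710e+00 -6.24004498e-04
  1.68884671e+00  5.35895110e-01] [ 0.20640907 -0.74990796  0.44270467] [-0.01535178  0.00860317  0.04386267] 0.030573782972068458
{'fx': 371.64829954431775, 'fy': 371.64829954431775, 'cx': 317.39263847946097, 'cy': 245.082320355013, 'R': array([[ 3.74070364e-01, -9.27400235e-01,  4.08406759e-04],
       [-8.96139373e-01, -3.61347734e-01,  2.57608305e-01],
       [-2.38758426e-01, -9.67296219e-02, -9.66249344e-01]]), 't': array([-0.35418952,  0.239714  ,  0.46189571])} [ 0.45759045 -0.19717634  0.38469876]
```

View pics/w0.png

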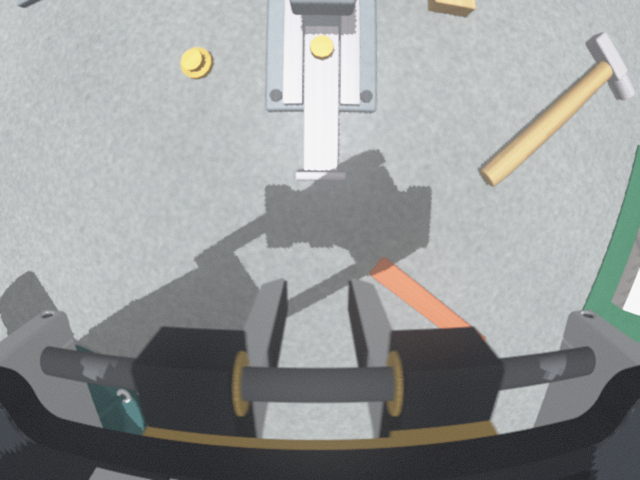

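The wrist view shows the press aligned with the image's vertical. The button is at (321,46), the tab spans (296–345,176), the front plate corners are at (267,109) and (375,109), and the fingers are still closing.

```bash
cat >> h.py <<'E'
def wray(c,u,v,z):
    x=np.array([u-c['cx'],v-c['cy']])/c['fx'];r=np.hypot(*x);d=np.r_[x/r*np.sin(r),np.cos(r)] if r>0 else np.array([0,0,1.])
    R,t=c['R'],c['t'];d=R.T@d;o=-R.T@t;return o+d*(z-o[2])/d[2]
E
python3 - <<'E'
from h import *
c=load('w0');im=c['p'][:,:,::-1]
cv2.imwrite('pics/w0c.png',cv2.resize(im[0:190,250:390],None,fx=4,fy=3.15 and 4,interpolation=cv2.INTER_CUBIC)[:600])
hsv=cv2.cvtColor(c['p'],cv2.COLOR_RGB2HSV);m=(hsv[...,1]>150)&(hsv[...,0]>15)&(hsv[...,0]<35);m[:,:300]=0;m[:,345:]=0;m[80:]=0
ys,xs=np.nonzero(m);print(xs.mean(),ys.mean(),xs.min(),xs.max(),ys.min(),ys.max())
b=wray(c,xs.mean(),ys.mean(),.0445);a=wray(c,296.5,177,.052);e=wray(c,345.5,177,.052);print('button',b,'tab',a,e,(a+e)/2,np.linalg.norm(a-e))
t=(a+e)/2;d=b-t;print('yaw',np.degrees(np.arctan2(d[1],d[0])),np.hypot(*d[:2]))
d=e-a;print('tabyaw',np.degrees(np.arctan2(d[1],d[0]))+90)
f=wray(c,267,109,.012);g=wray(c,375.5,109,.012);print('plate',f,g,np.linalg.norm(f-g));d=g-f;print(np.degrees(np.arctan2(d[1],d[0]))+90)
E
```

```text
<stdin>:5: RuntimeWarning: Mean of empty slice.
  ret = ret.dtype.type(ret / rcount)
Traceback (most recent call last):
ValueError: zero-size array to reduction operation minimum which has no identity
```

View pics/w0c.png

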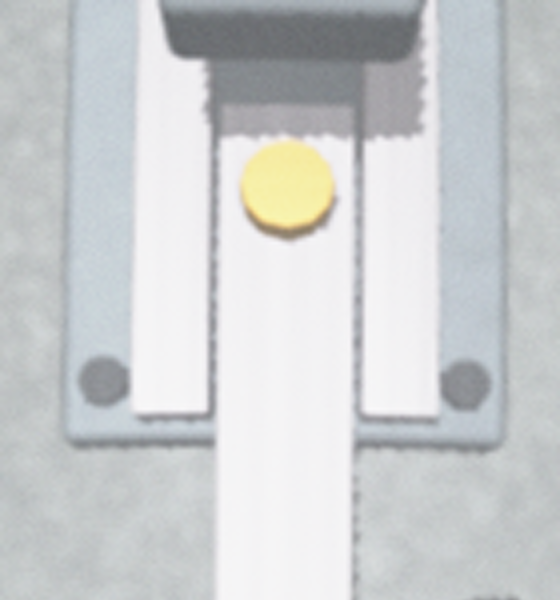

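```bash
python3 - <<'E'
from h import *
c=load('w0');A=lambda d:np.degrees(np.arctan2(d[1],d[0]))
b=wray(c,321.9,46.0,.0445);a=wray(c,296.5,177,.052);e=wray(c,345.5,177,.052);t=(a+e)/2
print('button',b,'tab',t,'w',np.linalg.norm(a-e));d=b-t;print('yaw',A(d),np.hypot(*d[:2]));print('tabyaw',A(e-a)+90)
f=wray(c,266.5,109.5,.012);g=wray(c,375.5,109.5,.012);print('plate',f,g,np.linalg.norm(f-g),A(g-f)+90)
m=(f+g)/2
for y in (21.8,22.4,23): 
  u=np.array([np.cos(np.radians(y)),np.sin(np.radians(y))]);print(y,'axis from plate',m[:2]+.1*u,'dist',(m[:2]+.1*u-b[:2])@u)
# slide edges at z=.03
for p,q in (((304,109),(304,150)),((338.7,109),(338.2,150))):
  x,y=wray(c,*q,.03),wray(c,*p,.03);print('edge',A(y-x))
E
```

```text
button [ 0.54791505 -0.16642342  0.0445    ] tab [ 0.43462208 -0.2109374   0.052     ] w 0.04381268256419739
yaw 21.45037646193558 0.12172424407592368
tabyaw 21.918072527466947
plate [ 0.47545136 -0.13670919  0.012     ] [ 0.51598152 -0.23706776  0.012     ] 0.10823371932448102 21.991489198453067
21.8 axis from plate [ 0.58856503 -0.14975169] dist 0.0439342740471748
22.4 axis from plate [ 0.58817105 -0.14878144] dist 0.043941362719852786
23 axis from plate [ 0.58776693 -0.14781536] dist 0.043954598853831975
edge 21.74232608183825
edge 21.336212195535182
```

Yaw is about 21.8° and the axis about (0.588,−0.149). The tab face is about 165 mm before the axis, so the slide is roughly 40 mm out. The tab width measures 44 mm (46 given) and the plate 108 mm (110 given). Next I lower the closed fingers in front of the tab.

Call:
{"fn": "step_arm", "kwargs": {
  "commands": [
    {"xyz": [0.0015,-0.004,-0.03],"twist": [0,0,0]},
    {"xyz": [0.0015,-0.004,-0.06],"twist": [0,0,0]},
    {"xyz": [0.0015,-0.004,-0.09],"twist": [0,0,0]},
    {"xyz": [0.0015,-0.004,-0.12],"twist": [0,0,0]},
    {"xyz": [0.0015,-0.004,-0.15],"twist": [0,0,0]},
    {"xyz": [0.0015,-0.004,-0.17],"twist": [0,0,0]},
    {"xyz": [0.0015,-0.004,-0.18],"twist": [0,0,0]},
    {"xyz": [0.0015,-0.004,-0.18],"twist": [0,0,0]},
    {"xyz": [0.0015,-0.004,-0.18],"twist": [0,0,0]}
  ]
}}

```text
time: 1.73
tool_pos: [0.3893, -0.2309, 0.0338]
ee_rot: [-1.571, -0.0, -1.192]
wrist_force: [-0.1, -0.5, 0.1]
width: 0.001
```

```bash
python3 - <<'E'
from h import *
o=robot.get_obs();print(o['time'],o['tool_pos'],o['ee_rot'],o['wrist_force'],o['wrist_torque'],o['width'])
snap('wrist','w1')
E
```

```text
1.7333 [ 0.38927942 -0.2308988   0.03378104] [-1.57101678e+00 -1.00631125e-04 -1.19187472e+00] [-0.10727512 -0.46315156  0.11279622] [-0.00896187 -0.02898918 -0.00438836] 0.0009946045040537402
```

View pics/w1.png

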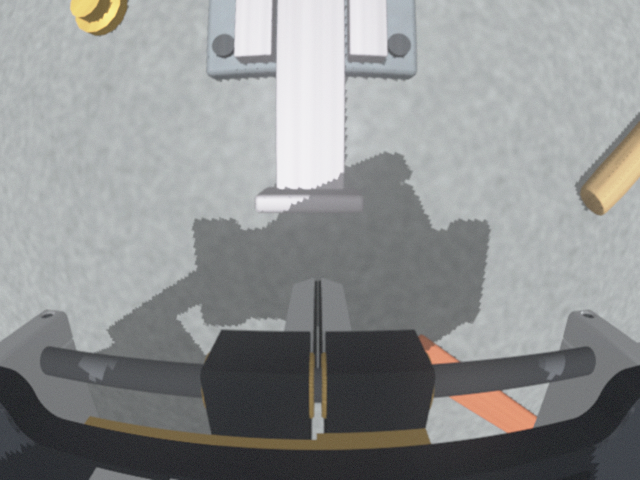

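Call:
{"fn": "step_arm", "kwargs": {
  "commands": [
    {"xyz": [0.0093,0.0047,0]},
    {"xyz": [0.0186,0.0084,0]},
    {"xyz": [0.0279,0.0122,0]},
    {"xyz": [0.0325,0.014,0]},
    {"xyz": [0.0371,0.0159,0]},
    {"xyz": [0.0418,0.0177,0]},
    {"xyz": [0.0464,0.0196,0]},
    {"xyz": [0.0511,0.0214,0]},
    {"xyz": [0.0557,0.0233,0]},
    {"xyz": [0.0604,0.0252,0]},
    {"xyz": [0.065,0.027,0]},
    {"xyz": [0.065,0.027,0]}
  ]
}}

```text
validation failed for argument at $.co...
```

```bash
python3 - <<'E'
from h import *
o=robot.get_obs();print(o['time'],o['tool_pos'],o['ee_rot'],o['wrist_force'],o['wrist_torque'],o['width'])
E
```

```text
1.7833 [ 0.39007764 -0.23123655  0.03480778] [-1.56983058 -0.00206933 -1.19144635] [ 1.05140001 -0.44065334  0.13299008] [-0.01449848  0.0335825   0.00808519] 0.0007226898687555416
```

Twist has to be given in every row.

Call:
{"fn": "step_arm", "kwargs": {
  "commands": [
    {"xyz": [0.0093,0.0047,0],"twist": [0,0,0]},
    {"xyz": [0.0186,0.0084,0],"twist": [0,0,0]},
    {"xyz": [0.0279,0.0122,0],"twist": [0,0,0]},
    {"xyz": [0.0325,0.014,0],"twist": [0,0,0]},
    {"xyz": [0.0371,0.0159,0],"twist": [0,0,0]},
    {"xyz": [0.0418,0.0177,0],"twist": [0,0,0]},
    {"xyz": [0.0464,0.0196,0],"twist": [0,0,0]},
    {"xyz": [0.0511,0.0214,0],"twist": [0,0,0]},
    {"xyz": [0.0557,0.0233,0],"twist": [0,0,0]},
    {"xyz": [0.0604,0.0252,0],"twist": [0,0,0]},
    {"xyz": [0.065,0.027,0],"twist": [0,0,0]},
    {"xyz": [0.065,0.027,0],"twist": [0,0,0]}
  ]
}}

```text
time: 2.78
tool_pos: [0.4559, -0.2021, 0.0334]
ee_rot: [-1.569, 0.001, -1.19]
wrist_force: [-0.4, 0.4, -0.3]
width: 0.0005
```

```bash
python3 - <<'E'
from h import *
o=robot.get_obs();print(o['time'],o['tool_pos'],o['ee_rot'],o['wrist_force'],o['wrist_torque'],o['width'])
E
```

```text
2.7833 [ 0.45585041 -0.20211037  0.03340284] [-1.56858341e+00  5.01586125e-04 -1.18981791e+00] [-0.3747142   0.41613299 -0.34367441] [ 0.01797972  0.01818156 -0.02712865] 0.000486789242659782
```

Call:
{"fn": "step_arm", "kwargs": {
  "commands": [
    {"xyz": [0.0014,0.0006,0],"twist": [0,0,0]},
    {"xyz": [0.0028,0.0011,0],"twist": [0,0,0]},
    {"xyz": [0.0042,0.0017,0],"twist": [0,0,0]},
    {"xyz": [0.0056,0.0022,0],"twist": [0,0,0]},
    {"xyz": [0.0056,0.0022,0],"twist": [0,0,0]}
  ]
}}

```text
time: 3.2
tool_pos: [0.4599, -0.2002, 0.0331]
ee_rot: [-1.571, 0.001, -1.19]
wrist_force: [-2.0, 0.7, 0.6]
width: 0.0006
```

```bash
python3 - <<'E'
from h import *
snap('wrist','w2')
E
```

```text
(no output)
```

View pics/w2.png

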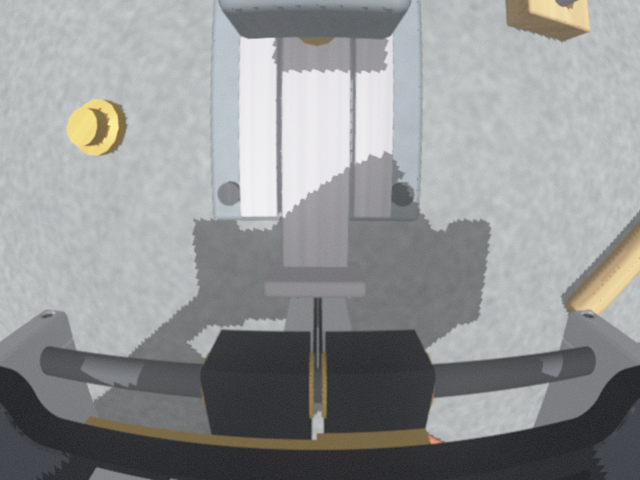

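The fingers (318,290) are on the tab, and the button is just going under the head at (317,40). I keep pushing in small steps until I feel the stop.

Call:
{"fn": "step_arm", "kwargs": {
  "commands": [
    {"xyz": [0.0014,0.0006,0],"twist": [0,0,0]},
    {"xyz": [0.0028,0.0011,0],"twist": [0,0,0]},
    {"xyz": [0.0042,0.0017,0],"twist": [0,0,0]},
    {"xyz": [0.0056,0.0022,0],"twist": [0,0,0]},
    {"xyz": [0.0056,0.0022,0],"twist": [0,0,0]}
  ]
}}

```text
time: 3.67
tool_pos: [0.4625, -0.1991, 0.0332]
ee_rot: [-1.579, 0.002, -1.19]
wrist_force: [-11.5, -1.6, 5.5]
width: 0.0003
```

Call:
{"fn": "step_arm", "kwargs": {
  "commands": [
    {"xyz": [0.0014,0.0006,0],"twist": [0,0,0]},
    {"xyz": [0.0028,0.0011,0],"twist": [0,0,0]},
    {"xyz": [0.0028,0.0011,0],"twist": [0,0,0]}
  ]
}}

```text
time: 3.92
tool_pos: [0.4625, -0.1991, 0.0332]
ee_rot: [-1.585, 0.003, -1.19]
wrist_force: [-18.4, -4.2, 9.9]
width: 0.0009
```

Hard stop felt: the TCP stays at (0.4625,−0.199) while the force climbs to about 20 N. I back off, rise and look.

Call:
{"fn": "step_arm", "kwargs": {
  "commands": [
    {"xyz": [-0.02,-0.008,0],"twist": [0,0,0]},
    {"xyz": [-0.035,-0.014,0],"twist": [0,0,0]},
    {"xyz": [-0.035,-0.014,0.03],"twist": [0,0,0]},
    {"xyz": [-0.035,-0.014,0.065],"twist": [0,0,0]},
    {"xyz": [-0.03,-0.01,0.1],"twist": [0,0,0]},
    {"xyz": [-0.02,-0.006,0.135],"twist": [0,0,0]},
    {"xyz": [-0.01,-0.002,0.17],"twist": [0,0,0]},
    {"xyz": [0,0,0.2],"twist": [0,0,0]},
    {"xyz": [0,0,0.22],"twist": [0,0,0]},
    {"xyz": [0,0,0.22],"twist": [0,0,0]},
    {"xyz": [0,0,0.22],"twist": [0,0,0]}
  ],
  "fingers": 100
}}

```text
time: 4.83
tool_pos: [0.4699, -0.1977, 0.2547]
ee_rot: [-1.567, -0.003, -1.19]
wrist_force: [-0.3, 0.6, -0.6]
width: 0.0572
```

```bash
python3 - <<'E'
from h import *
o=robot.get_obs();print(o['time'],o['tool_pos'],o['ee_rot'],o['joint_positions'],o['wrist_force'],o['wrist_torque'],o['width'])
snap('wrist','w3')
E
```

```text
4.8333 [ 0.46987196 -0.19765284  0.25470397] [-1.56741811 -0.00317574 -1.18967231] [-5.09873239e-01 -1.07460473e-02  1.39103757e+00  6.41920822e-04
  1.75670766e+00  6.79913808e-01] [-0.27460046  0.5532479  -0.61591145] [-0.0326991  -0.00816905  0.00030307] 0.05715911753348227
```

View pics/w3.png

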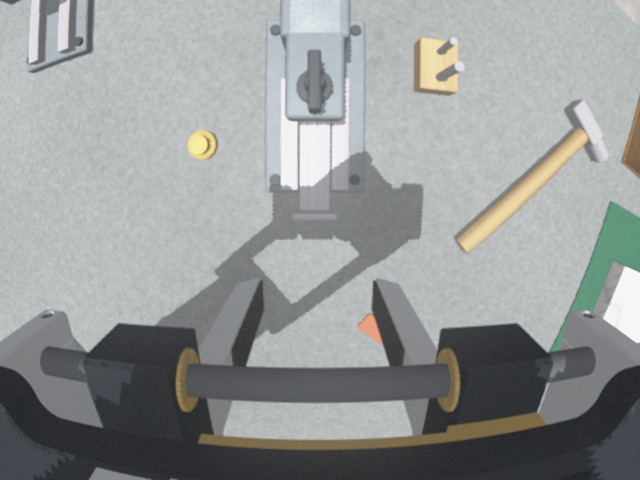

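The slide is home, with the tab at (314,217) and the button hidden under the head. The thumbscrew bar is at about (314,80), nearly aligned with the press's x axis.

```bash
python3 - <<'E'
from h import *
c=load('w3');im=c['p'][:,:,::-1]
cv2.imwrite('pics/w3c.png',cv2.resize(im[0:230,250:380],None,fx=5,fy=5,interpolation=cv2.INTER_CUBIC)[100:700])
g=c['p'].astype(int).sum(-1);m=np.zeros_like(g,bool);m[40:120,295:335]=g[40:120,295:335]<200
ys,xs=np.nonzero(m);print(len(xs),xs.min(),xs.max(),ys.min(),ys.max())
A=lambda d:np.degrees(np.arctan2(d[1],d[0]))
a=wray(c,291.5,217,.052);e=wray(c,336,217,.052);print('tab',(a+e)/2,np.linalg.norm(a-e),A(e-a)+90)
f=wray(c,265.5,191,.012);h=wray(c,364.5,191,.012);print('plate',(f+h)/2,np.linalg.norm(f-h),A(h-f)+90)
E
```

```text
Traceback (most recent call last):
ValueError: zero-size array to reduction operation minimum which has no identity
```

View pics/w3c.png

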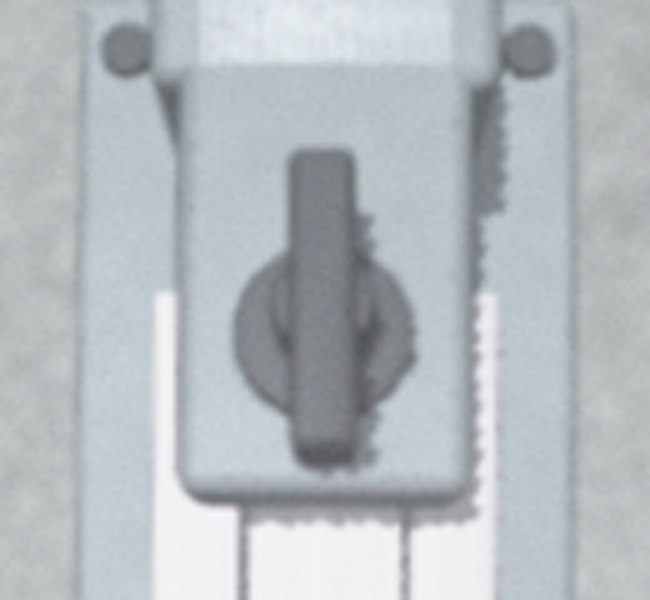

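```bash
python3 - <<'E'
from h import *
c=load('w3')
A=lambda d:np.degrees(np.arctan2(d[1],d[0]))
p=wray(c,314.0,49.7,.155);q=wray(c,314.3,108.6,.155);print('bar',p,q,(p+q)/2,np.linalg.norm(p-q),A(p-q))
k=wray(c,314.4,86,.124);print('collar?',k)
a=wray(c,291.5,217,.052);e=wray(c,336,217,.052);print('tab',(a+e)/2,np.linalg.norm(a-e),A(e-a)+90)
f=wray(c,265.5,191,.012);h=wray(c,364.5,191,.012);m=(f+h)/2;print('plate',m,np.linalg.norm(f-h),A(h-f)+90)
u=np.array([np.cos(np.radians(22)),np.sin(np.radians(22))]);print('axis',m[:2]+.1*u,((a+e)/2)[:2]+.129*u)
l=wray(c,250+183/5,(100+490)/5,.112);r=wray(c,250+468/5,(100+490)/5,.112);print('head',(l+r)/2,np.linalg.norm(l-r),((l+r)/2)[:2]+.027*u)
E
```

```text
bar [ 0.60554922 -0.14028713  0.155     ] [ 0.56447561 -0.15697091  0.155     ] [ 0.58501242 -0.14862902  0.155     ] 0.044332713397968126 22.106610897360955
collar? [ 0.58483607 -0.14865359  0.124     ]
tab [ 0.4726375  -0.19215395  0.052     ] 0.04536399878430545 21.77585577549688
plate [ 0.49382852 -0.18479284  0.012     ] 0.11081593244657553 21.77076866977596
axis [ 0.58654691 -0.14733218] [ 0.59224422 -0.1438297 ]
head [ 0.56171698 -0.15842306  0.112     ] 0.04723527152661715 [ 0.58675094 -0.14830869]
```

Call:
{"fn": "step_arm", "kwargs": {
  "commands": [
    {"xyz": [0.01,0.004,0],"twist": [0,0,7]},
    {"xyz": [0.02,0.008,0],"twist": [0,0,14]},
    {"xyz": [0.03,0.012,0],"twist": [0,0,21]},
    {"xyz": [0.04,0.016,0],"twist": [0,0,28]},
    {"xyz": [0.05,0.021,0],"twist": [0,0,35]},
    {"xyz": [0.06,0.025,0],"twist": [0,0,42]},
    {"xyz": [0.07,0.029,0],"twist": [0,0,49]},
    {"xyz": [0.08,0.033,0],"twist": [0,0,56]},
    {"xyz": [0.09,0.038,0],"twist": [0,0,63]},
    {"xyz": [0.1,0.042,0],"twist": [0,0,70]},
    {"xyz": [0.11,0.046,0],"twist": [0,0,77]},
    {"xyz": [0.116,0.049,0],"twist": [0,0,84]}
  ]
}}

```text
time: 5.88
tool_pos: [0.5844, -0.1478, 0.2499]
ee_rot: [-1.568, 0.003, 0.282]
wrist_force: [-0.4, -0.2, 0.7]
width: 0.057
```

Call:
{"fn": "step_arm", "kwargs": {
  "commands": [
    {"xyz": [0,0,0],"twist": [0,0,7]},
    {"xyz": [0,0,0],"twist": [0,0,14]},
    {"xyz": [0,0,0],"twist": [0,0,21]},
    {"xyz": [0,0,0],"twist": [0,0,28]},
    {"xyz": [0,0,0],"twist": [0,0,35]},
    {"xyz": [0,0,0],"twist": [0,0,42]},
    {"xyz": [0,0,0],"twist": [0,0,49]},
    {"xyz": [0,0,0],"twist": [0,0,56]},
    {"xyz": [0,0,0],"twist": [0,0,63]},
    {"xyz": [0,0,0],"twist": [0,0,70]},
    {"xyz": [0,0,0],"twist": [0,0,77]},
    {"xyz": [0,0,0],"twist": [0,0,84]}
  ]
}}

```text
time: 6.88
tool_pos: [0.5836, -0.1482, 0.2502]
ee_rot: [-1.567, -0.003, 1.748]
wrist_force: [0.2, 0.2, 0.5]
width: 0.0574
```

Call:
{"fn": "step_arm", "kwargs": {
  "commands": [
    {"xyz": [0,0,0],"twist": [0,0,6]},
    {"xyz": [0,0,0],"twist": [0,0,12.4]},
    {"xyz": [0,0,0],"twist": [0,0,12.4]},
    {"xyz": [0,0,0],"twist": [0,0,12.4]},
    {"xyz": [0,0,0],"twist": [0,0,12.4]}
  ]
}}

```text
time: 7.3
tool_pos: [0.5841, -0.1483, 0.2519]
ee_rot: [-1.569, -0.002, 1.956]
wrist_force: [0.5, 0.7, -0.5]
width: 0.0573
```

```bash
python3 - <<'E'
from h import *
o=robot.get_obs();print(o['time'],o['tool_pos'],o['ee_rot'],o['joint_positions'],o['wrist_force'],o['wrist_torque'],o['width'])
snap('wrist','w4')
E
```

```text
7.3 [ 0.58407002 -0.14830261  0.25191663] [-1.56914201e+00 -1.82628155e-03  1.95583608e+00] [-3.42871957e-01  2.03932327e-01  1.16362252e+00  2.68455442e-04
  1.77648791e+00 -2.29865504e+00] [ 0.50167435  0.73810129 -0.46411388] [ 0.0219326  -0.08353292  0.00465881] 0.05726175082366171
```

View pics/w4.png

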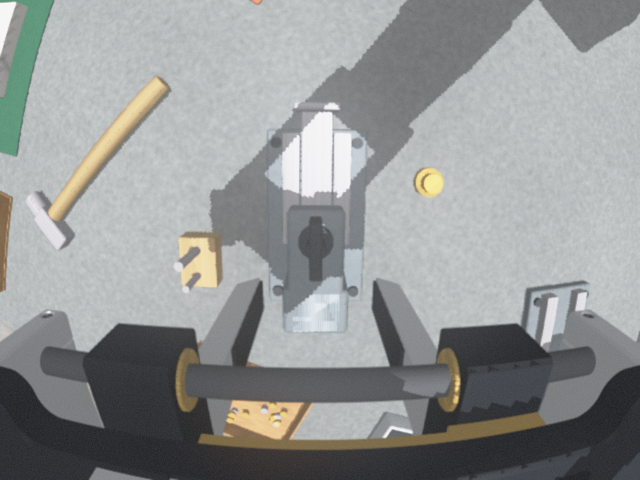

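```bash
python3 - <<'E'
from h import *
c=load('w4');im=c['p'][:,:,::-1]
cv2.imwrite('pics/w4c.png',cv2.resize(im[195:295,270:365],None,fx=6,fy=6,interpolation=cv2.INTER_CUBIC))
W=c['d'];print(W[225:285:6,316])
print(wray(c,315.5,249,.155), wray(c,316,281,.155),wray(c,316,217,.155))
E
```

```text
[0.27397954 0.27366632 0.27617016 0.27624163 0.27845788 0.2795395
 0.27980933 0.28208882 0.28243455 0.2843807 ]
[ 0.5847742 -0.1498418  0.155    ] [ 0.60835535 -0.13990025  0.155     ] [ 0.56201369 -0.15864706  0.155     ]
```

View pics/w4c.png

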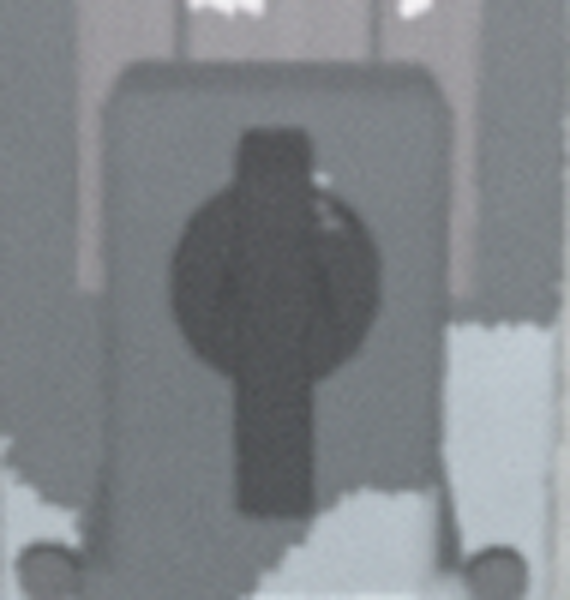

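Call:
{"fn": "step_arm", "kwargs": {
  "commands": [
    {"xyz": [0.0005,-0.0005,-0.03],"twist": [0,0,0]},
    {"xyz": [0.0005,-0.0005,-0.06],"twist": [0,0,0]},
    {"xyz": [0.0005,-0.0005,-0.09],"twist": [0,0,0]},
    {"xyz": [0.0005,-0.0005,-0.105],"twist": [0,0,0]},
    {"xyz": [0.0005,-0.0005,-0.115],"twist": [0,0,0]},
    {"xyz": [0.0005,-0.0005,-0.115],"twist": [0,0,0]},
    {"xyz": [0.0005,-0.0005,-0.115],"twist": [0,0,0]}
  ]
}}

```text
time: 7.93
tool_pos: [0.5852, -0.149, 0.1388]
ee_rot: [-1.571, 0.0, 1.958]
wrist_force: [0.4, 0.3, 1.1]
width: 0.057
```

```bash
python3 - <<'E'
from h import *
for i in range(2):
  o=robot.get_obs();print(o['time'],o['tool_pos'],o['ee_rot'],o['wrist_force'],o['wrist_torque'],o['width'])
  snap('wrist','w5')
E
```

```text
7.9333 [ 0.58518189 -0.1489969   0.13877973] [-1.57098735e+00  4.52520332e-05  1.95772287e+00] [0.41027121 0.25381521 1.09060569] [ 0.09493634 -0.07025945  0.03987553] 0.057045814955230124
7.9833 [ 0.58578184 -0.14924209  0.13998006] [-1.57261581e+00  1.54869597e-03  1.95782716e+00] [ 0.53674404 -0.41620774  0.61208473] [ 0.10751813 -0.06644226 -0.03025746] 0.05717233832673489
```

View pics/w5.png

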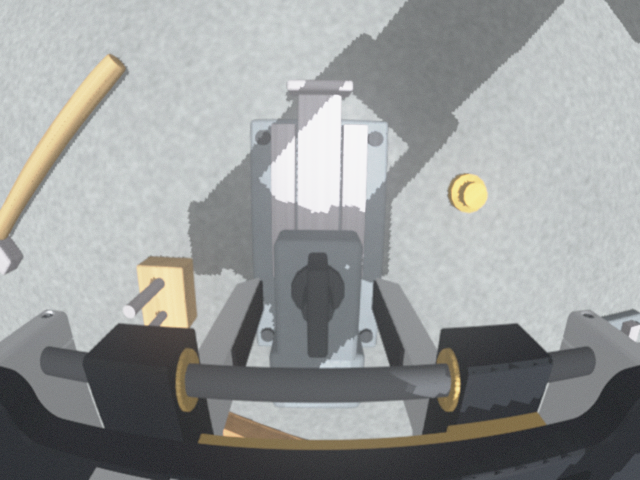

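Bar centred between the fingers at (318,300). I lower by 3 mm and close.

Call:
{"fn": "step_arm", "kwargs": {
  "commands": [
    {"xyz": [0,0,-0.003],"twist": [0,0,0]},
    {"xyz": [0,0,-0.003],"twist": [0,0,0]},
    {"xyz": [0,0,-0.003],"twist": [0,0,0]},
    {"xyz": [0,0,-0.003],"twist": [0,0,0]},
    {"xyz": [0,0,-0.003],"twist": [0,0,0]},
    {"xyz": [0,0,-0.003],"twist": [0,0,0]},
    {"xyz": [0,0,-0.003],"twist": [0,0,0]},
    {"xyz": [0,0,-0.003],"twist": [0,0,0]},
    {"xyz": [0,0,-0.003],"twist": [0,0,0]},
    {"xyz": [0,0,-0.003],"twist": [0,0,0]}
  ],
  "fingers": 255
}}

```text
time: 8.87
tool_pos: [0.5852, -0.1494, 0.1355]
ee_rot: [-1.571, 0.001, 1.958]
wrist_force: [1.3, -1.5, 0.3]
width: 0.0094
```

```bash
cat > o.py <<'E'
from h import *
import sys
A=[];n=int(sys.argv[1]) if len(sys.argv)>1 else 6
for i in range(n):
  o=robot.get_obs();A.append(np.r_[o['wrist_force'],o['wrist_torque'],np.degrees(o['ee_rot'][2]),o['joint_torque'][5]])
  if i<n-1: robot.snapshot('wrist')
A=np.array(A);print('t %.2f'%o['time'],o['tool_pos'].round(4),'F',A[:,:3].mean(0).round(2),'T',A[:,3:6].mean(0).round(3),'sd',A[:,5].std().round(3),'yaw',A[:,6].mean().round(2),'jt6',A[:,7].mean().round(3),A[:,7].std().round(3),'j6',o['joint_positions'][5].round(3),'w',round(o['width'],4))
E
python3 o.py 6
```

```text
t 9.12 [ 0.5852 -0.1494  0.1356] F [ 0.8  -2.31 -0.55] T [-0.254 -0.314  0.005] sd 0.02 yaw 112.19 jt6 0.002 0.0 j6 -2.302 w 0.0096
```

Call:
{"fn": "step_arm", "kwargs": {
  "commands": [
    {"xyz": [0,0,0],"twist": [0,0,-3]},
    {"xyz": [0,0,0],"twist": [0,0,-6]},
    {"xyz": [0,0,0],"twist": [0,0,-9]},
    {"xyz": [0,0,0],"twist": [0,0,-12]},
    {"xyz": [0,0,0],"twist": [0,0,-15]},
    {"xyz": [0,0,0],"twist": [0,0,-18]},
    {"xyz": [0,0,0],"twist": [0,0,-21]},
    {"xyz": [0,0,0],"twist": [0,0,-24]},
    {"xyz": [0,0,0],"twist": [0,0,-27]},
    {"xyz": [0,0,0],"twist": [0,0,-30]}
  ]
}}

```text
time: 9.95
tool_pos: [0.5851, -0.1483, 0.1355]
ee_rot: [-1.571, -0.001, 1.433]
wrist_force: [1.2, -0.2, -0.1]
width: 0.0097
```

```bash
python3 o.py 3
```

```text
t 10.05 [ 0.5851 -0.1483  0.1355] F [0.96 0.15 0.35] T [ 0.042 -0.327 -0.052] sd 0.055 yaw 82.1 jt6 -0.054 0.311 j6 -1.778 w 0.0097
```

Call:
{"fn": "step_arm", "kwargs": {
  "commands": [
    {"xyz": [0,0,0],"twist": [0,0,-3]},
    {"xyz": [0,0,0],"twist": [0,0,-6]},
    {"xyz": [0,0,0],"twist": [0,0,-9]},
    {"xyz": [0,0,0],"twist": [0,0,-12]},
    {"xyz": [0,0,0],"twist": [0,0,-12]},
    {"xyz": [0,0,0],"twist": [0,0,-12]}
  ]
}}

```text
time: 10.55
tool_pos: [0.5852, -0.1479, 0.1355]
ee_rot: [-1.57, -0.002, 1.228]
wrist_force: [1.8, 2.7, 0.3]
width: 0.0096
```

```bash
python3 o.py 5
```

```text
t 10.75 [ 0.5852 -0.1479  0.1355] F [1.51 3.   0.15] T [ 0.65  -0.409 -0.043] sd 0.017 yaw 70.32 jt6 -0.031 0.013 j6 -1.569 w 0.0096
```

Call:
{"fn": "step_arm", "kwargs": {
  "commands": [
    {"xyz": [0,0,0],"twist": [0,0,-3]},
    {"xyz": [0,0,0],"twist": [0,0,-6]},
    {"xyz": [0,0,0],"twist": [0,0,-9]},
    {"xyz": [0,0,0],"twist": [0,0,-12]},
    {"xyz": [0,0,0],"twist": [0,0,-12]},
    {"xyz": [0,0,0],"twist": [0,0,-12]}
  ]
}}

```text
time: 11.25
tool_pos: [0.5853, -0.1475, 0.1355]
ee_rot: [-1.57, -0.003, 1.017]
wrist_force: [1.3, 5.5, 0.9]
width: 0.0096
```

```bash
python3 o.py 5
```

```text
t 11.45 [ 0.5854 -0.1476  0.1355] F [2.   5.12 0.45] T [ 0.908 -0.475 -0.046] sd 0.04 yaw 58.29 jt6 -0.041 0.011 j6 -1.36 w 0.0098
```

Call:
{"fn": "step_arm", "kwargs": {
  "commands": [
    {"xyz": [0.0005,0.001,0],"twist": [0,0,-3]},
    {"xyz": [0.001,0.002,0],"twist": [0,0,-6]},
    {"xyz": [0.001,0.002,0],"twist": [0,0,-9]},
    {"xyz": [0.001,0.002,0],"twist": [0,0,-12]},
    {"xyz": [0.001,0.002,0],"twist": [0,0,-12]},
    {"xyz": [0.001,0.002,0],"twist": [0,0,-12]}
  ]
}}

```text
time: 11.95
tool_pos: [0.5857, -0.1471, 0.1355]
ee_rot: [-1.571, 0.001, 0.808]
wrist_force: [-0.6, 1.2, 0.4]
width: 0.0095
```

```bash
python3 o.py 4
```

```text
t 12.10 [ 0.5857 -0.1471  0.1355] F [-0.38  1.03  0.99] T [ 0.3   -0.065 -0.05 ] sd 0.024 yaw 46.27 jt6 -0.038 0.016 j6 -1.147 w 0.0099
```

Call:
{"fn": "step_arm", "kwargs": {
  "commands": [
    {"xyz": [0,0,0],"twist": [0,0,-3]},
    {"xyz": [0,0,0],"twist": [0,0,-6]},
    {"xyz": [0,0,0],"twist": [0,0,-9]},
    {"xyz": [0,0,0],"twist": [0,0,-12]},
    {"xyz": [0,0,0],"twist": [0,0,-12]},
    {"xyz": [0,0,0],"twist": [0,0,-12]}
  ]
}}

```text
time: 12.6
tool_pos: [0.586, -0.1468, 0.1355]
ee_rot: [-1.571, -0.0, 0.599]
wrist_force: [-0.5, 2.9, 1.3]
width: 0.01
```

```bash
python3 o.py 4
```

```text
t 12.75 [ 0.586  -0.1468  0.1355] F [0.11 2.3  0.85] T [ 0.389 -0.152 -0.052] sd 0.038 yaw 34.28 jt6 -0.038 0.015 j6 -0.937 w 0.0097
```

Call:
{"fn": "step_arm", "kwargs": {
  "commands": [
    {"xyz": [0,0.001,0],"twist": [0,0,-3]},
    {"xyz": [0,0.001,0],"twist": [0,0,-6]},
    {"xyz": [0,0.001,0],"twist": [0,0,-9]},
    {"xyz": [0,0.001,0],"twist": [0,0,-12]},
    {"xyz": [0,0.001,0],"twist": [0,0,-12]},
    {"xyz": [0,0.001,0],"twist": [0,0,-12]}
  ]
}}

```text
time: 13.25
tool_pos: [0.5864, -0.1466, 0.1356]
ee_rot: [-1.572, -0.001, 0.389]
wrist_force: [2.2, 0.4, -0.5]
width: 0.0098
```

```bash
python3 o.py 4
```

```text
t 13.40 [ 0.5864 -0.1466  0.1355] F [ 1.7  -0.84 -0.67] T [-0.103 -0.531 -0.021] sd 0.026 yaw 22.26 jt6 -0.037 0.015 j6 -0.726 w 0.0101
```

Call:
{"fn": "step_arm", "kwargs": {
  "commands": [
    {"xyz": [0,0,0],"twist": [0,0,-3]},
    {"xyz": [0,0,0],"twist": [0,0,-6]},
    {"xyz": [0,0,0],"twist": [0,0,-9]},
    {"xyz": [0,0,0],"twist": [0,0,-12]},
    {"xyz": [0,0,0],"twist": [0,0,-12]},
    {"xyz": [0,0,0],"twist": [0,0,-12]}
  ]
}}

```text
time: 13.9
tool_pos: [0.5868, -0.1464, 0.1356]
ee_rot: [-1.572, -0.002, 0.18]
wrist_force: [4.2, -1.7, -1.4]
width: 0.0096
```

```bash
python3 o.py 4
```

```text
t 14.05 [ 0.5868 -0.1464  0.1355] F [ 4.65 -1.51 -2.04] T [-0.317 -1.018 -0.023] sd 0.018 yaw 10.28 jt6 -0.034 0.018 j6 -0.517 w 0.0096
```

Call:
{"fn": "step_arm", "kwargs": {
  "commands": [
    {"xyz": [0.001,0,0],"twist": [0,0,-3]},
    {"xyz": [0.0015,0,0],"twist": [0,0,-6]},
    {"xyz": [0.0015,0,0],"twist": [0,0,-9]},
    {"xyz": [0.0015,0,0],"twist": [0,0,-12]},
    {"xyz": [0.0015,0,0],"twist": [0,0,-12]},
    {"xyz": [0.0015,0,0],"twist": [0,0,-12]}
  ]
}}

```text
time: 14.55
tool_pos: [0.5873, -0.1464, 0.1355]
ee_rot: [-1.572, 0.0, -0.03]
wrist_force: [1.6, -2.8, -0.8]
width: 0.0098
```

```bash
python3 o.py 4
```

```text
t 14.70 [ 0.5873 -0.1464  0.1356] F [ 1.92 -3.06 -0.62] T [-0.504 -0.478 -0.022] sd 0.034 yaw -1.72 jt6 -0.031 0.014 j6 -0.307 w 0.0096
```

Call:
{"fn": "step_arm", "kwargs": {
  "commands": [
    {"xyz": [0.0005,0,0],"twist": [0,0,-3]},
    {"xyz": [0.0005,0,0],"twist": [0,0,-6]},
    {"xyz": [0.0005,0,0],"twist": [0,0,-9]},
    {"xyz": [0.0005,0,0],"twist": [0,0,-12]},
    {"xyz": [0.0005,0,0],"twist": [0,0,-12]},
    {"xyz": [0.0005,0,0],"twist": [0,0,-12]}
  ]
}}

```text
time: 15.2
tool_pos: [0.5877, -0.1464, 0.1356]
ee_rot: [-1.572, 0.0, -0.239]
wrist_force: [1.2, -2.8, -1.4]
width: 0.0097
```

```bash
python3 o.py 4
```

```text
t 15.35 [ 0.5878 -0.1464  0.1355] F [ 1.32 -3.62 -0.59] T [-0.753 -0.302  0.063] sd 0.026 yaw -13.73 jt6 0.076 0.014 j6 -0.097 w 0.0101
```

Torque has risen from about −0.03 to +0.076 N·m at yaw −13.7°, so the foot has touched within this step. From here I go on in small steps.

Call:
{"fn": "step_arm", "kwargs": {
  "commands": [
    {"xyz": [0,-0.0005,0],"twist": [0,0,-0.8]},
    {"xyz": [0,-0.0005,0],"twist": [0,0,-1.6]},
    {"xyz": [0,-0.0005,0],"twist": [0,0,-2.5]},
    {"xyz": [0,-0.0005,0],"twist": [0,0,-2.5]}
  ]
}}

```text
time: 15.68
tool_pos: [0.5879, -0.1465, 0.1355]
ee_rot: [-1.571, 0.0, -0.285]
wrist_force: [0.7, -3.0, -0.3]
width: 0.0097
```

```bash
python3 o.py 6
```

```text
t 15.93 [ 0.5878 -0.1465  0.1355] F [ 0.01 -3.24  0.42] T [-0.71  -0.092  0.082] sd 0.037 yaw -16.31 jt6 0.108 0.048 j6 -0.053 w 0.0097
```

Call:
{"fn": "step_arm", "kwargs": {
  "commands": [
    {"xyz": [0,0,0],"twist": [0,0,-0.5]},
    {"xyz": [0,0,0],"twist": [0,0,-1]},
    {"xyz": [0,0,0],"twist": [0,0,-1.5]},
    {"xyz": [0,0,0],"twist": [0,0,-2]}
  ]
}}

```text
time: 16.27
tool_pos: [0.5879, -0.1465, 0.1356]
ee_rot: [-1.571, -0.0, -0.32]
wrist_force: [-0.9, -4.1, 0.2]
width: 0.01
```

```bash
python3 o.py 5
```

```text
t 16.47 [ 0.5879 -0.1465  0.1355] F [-0.4  -3.52  0.79] T [-0.724  0.002  0.126] sd 0.037 yaw -18.33 jt6 0.145 0.036 j6 -0.018 w 0.0099
```

Call:
{"fn": "step_arm", "kwargs": {
  "commands": [
    {"xyz": [0,0,0],"twist": [0,0,-0.5]},
    {"xyz": [0,0,0],"twist": [0,0,-1]},
    {"xyz": [0,0,0],"twist": [0,0,-1.5]},
    {"xyz": [0,0,0],"twist": [0,0,-2]}
  ]
}}

```text
time: 16.8
tool_pos: [0.588, -0.1465, 0.1356]
ee_rot: [-1.571, -0.0, -0.355]
wrist_force: [0.0, -4.0, 1.1]
width: 0.0099
```

```bash
python3 o.py 5
```

```text
t 17.00 [ 0.588  -0.1465  0.1355] F [-0.29 -3.62  1.33] T [-0.783  0.029  0.158] sd 0.041 yaw -20.33 jt6 0.164 0.036 j6 0.017 w 0.0095
```

Call:
{"fn": "step_arm", "kwargs": {
  "commands": [
    {"xyz": [0,0,0],"twist": [0,0,-0.5]},
    {"xyz": [0,0,0],"twist": [0,0,-1]},
    {"xyz": [0,0,0],"twist": [0,0,-1.5]},
    {"xyz": [0,0,0],"twist": [0,0,-2]},
    {"xyz": [0,0,0],"twist": [0,0,-2]},
    {"xyz": [0,0,0],"twist": [0,0,-2]}
  ]
}}

```text
time: 17.5
tool_pos: [0.5881, -0.1465, 0.1355]
ee_rot: [-1.571, -0.0, -0.389]
wrist_force: [-0.3, -4.7, 1.2]
width: 0.01
```

```bash
python3 o.py 6; python3 - <<'E'
from h import *
snap('wrist','w6')
E
```

```text
t 17.75 [ 0.5881 -0.1465  0.1355] F [-0.52 -4.21  1.06] T [-0.9   -0.014  0.152] sd 0.009 yaw -22.3 jt6 0.167 0.004 j6 0.052 w 0.0097
```

View pics/w6.png

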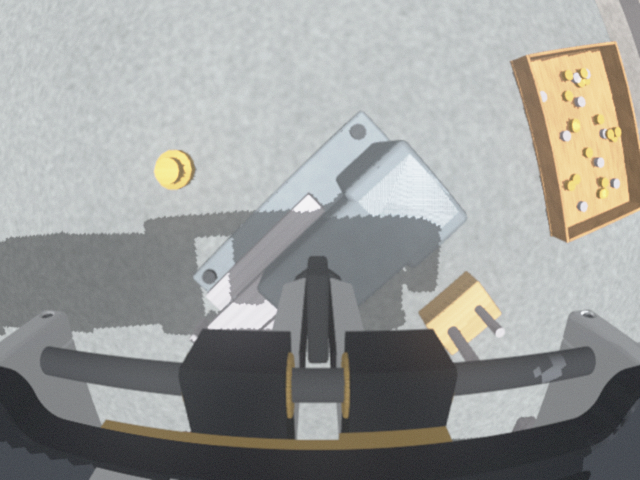

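Settled at 0.167 N·m and yaw −22.3°. The slope of 0.0106 N·m per degree matches the stated one, and first touch works out at about yaw −4°. The bar still lies square in the jaws at (317,310). The target is yaw +80°, about 84° off first touch, so I turn back by 102°.

Call:
{"fn": "step_arm", "kwargs": {
  "commands": [
    {"xyz": [0,0,0],"twist": [0,0,3]},
    {"xyz": [0,0,0],"twist": [0,0,7]},
    {"xyz": [0,0,0],"twist": [0,0,11]},
    {"xyz": [0,0,0],"twist": [0,0,15]},
    {"xyz": [-0.0005,0,0],"twist": [0,0,19]},
    {"xyz": [-0.0005,0,0],"twist": [0,0,23]},
    {"xyz": [-0.001,0,0],"twist": [0,0,27]},
    {"xyz": [-0.001,0,0],"twist": [0,0,31]},
    {"xyz": [-0.001,0,0],"twist": [0,0,35]},
    {"xyz": [-0.001,0,0],"twist": [0,0,39]},
    {"xyz": [-0.001,0,0],"twist": [0,0,43]},
    {"xyz": [-0.001,0,0],"twist": [0,0,47]}
  ]
}}

```text
time: 18.8
tool_pos: [0.5864, -0.1466, 0.1355]
ee_rot: [-1.57, 0.001, 0.434]
wrist_force: [-1.4, -4.2, 1.8]
width: 0.0095
```

Call:
{"fn": "step_arm", "kwargs": {
  "commands": [
    {"xyz": [0,0,0],"twist": [0,0,4]},
    {"xyz": [0,0,0],"twist": [0,0,8]},
    {"xyz": [0,0,0],"twist": [0,0,12]},
    {"xyz": [0,-0.0005,0],"twist": [0,0,16]},
    {"xyz": [-0.0005,-0.0005,0],"twist": [0,0,20]},
    {"xyz": [-0.0005,-0.001,0],"twist": [0,0,24]},
    {"xyz": [-0.0005,-0.001,0],"twist": [0,0,28]},
    {"xyz": [-0.0005,-0.001,0],"twist": [0,0,32]}
  ]
}}

```text
time: 19.47
tool_pos: [0.5855, -0.1473, 0.1355]
ee_rot: [-1.569, 0.001, 0.992]
wrist_force: [-3.0, -3.5, 2.2]
width: 0.0101
```

Call:
{"fn": "step_arm", "kwargs": {
  "commands": [
    {"xyz": [0,0,0],"twist": [0,0,4]},
    {"xyz": [0,0,0],"twist": [0,0,8]},
    {"xyz": [0,0,0],"twist": [0,0,12]},
    {"xyz": [0,-0.0005,0],"twist": [0,0,16]},
    {"xyz": [0,-0.001,0],"twist": [0,0,20]},
    {"xyz": [0,-0.001,0],"twist": [0,0,23]},
    {"xyz": [0,-0.001,0],"twist": [0,0,23]},
    {"xyz": [0,-0.001,0],"twist": [0,0,23]}
  ]
}}

```text
time: 20.13
tool_pos: [0.5852, -0.1481, 0.1355]
ee_rot: [-1.568, -0.0, 1.391]
wrist_force: [-2.6, -3.3, 3.7]
width: 0.0096
```

```bash
python3 o.py 5; python3 - <<'E'
from h import *
snap('wrist','w7')
E
```

```text
t 20.33 [ 0.5852 -0.1481  0.1356] F [-3.68 -3.31  3.24] T [-0.647  0.51   0.012] sd 0.003 yaw 79.67 jt6 0.006 0.011 j6 -1.732 w 0.0101
```

View pics/w7.png

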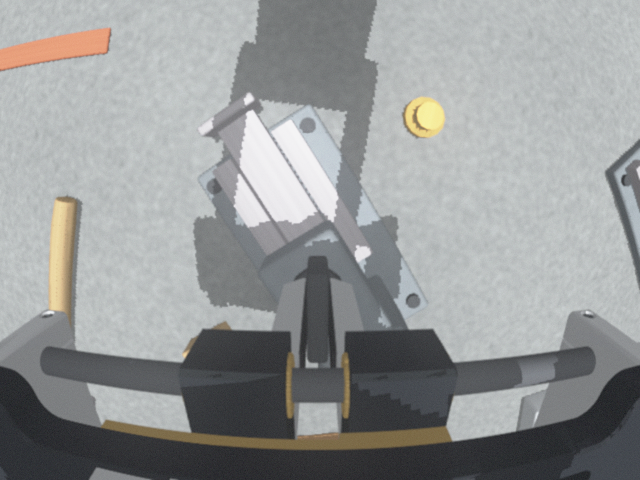

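The bar is still square in the jaws at yaw 79.7° with almost no torque. I release and rise.

Call:
{"fn": "step_arm", "kwargs": {
  "commands": [
    {"xyz": [-0.0005,-0.0005,0],"twist": [0,0,0]},
    {"xyz": [-0.0005,-0.0005,0],"twist": [0,0,0]},
    {"xyz": [-0.0005,-0.0005,0],"twist": [0,0,0]},
    {"xyz": [-0.0005,-0.0005,0],"twist": [0,0,0]},
    {"xyz": [-0.0005,-0.0005,0],"twist": [0,0,0]},
    {"xyz": [-0.0005,-0.0005,0],"twist": [0,0,0]},
    {"xyz": [-0.0005,-0.0005,0],"twist": [0,0,0]}
  ],
  "fingers": 110
}}

```text
time: 20.97
tool_pos: [0.5861, -0.1487, 0.1354]
ee_rot: [-1.571, -0.0, 1.391]
wrist_force: [1.2, -0.3, -0.1]
width: 0.0518
```

Call:
{"fn": "step_arm", "kwargs": {
  "commands": [
    {"xyz": [0,0,0.01],"twist": [0,0,0]},
    {"xyz": [0,0,0.03],"twist": [0,0,0]},
    {"xyz": [0,0,0.055],"twist": [0,0,0]},
    {"xyz": [0,0,0.08],"twist": [0,0,0]},
    {"xyz": [0,0,0.105],"twist": [0,0,0]},
    {"xyz": [0,0,0.12],"twist": [0,0,0]},
    {"xyz": [0,0,0.12],"twist": [0,0,0]},
    {"xyz": [0,0,0.12],"twist": [0,0,0]}
  ]
}}

```text
time: 21.63
tool_pos: [0.5865, -0.1491, 0.2571]
ee_rot: [-1.574, 0.0, 1.391]
wrist_force: [0.3, -0.5, -1.4]
width: 0.0535
```

```bash
python3 o.py 1; python3 - <<'E'
from h import *
snap('wrist','w8');snap('side','side8');snap('top','top8')
c=load('side8');X=proj(c,[.586,-.148,.06]);print(X)
u,v=map(int,X);im=c['p'][:,:,::-1];cv2.imwrite('pics/side8c.png',cv2.resize(im[v-50:v+50,u-65:u+65],None,fx=6,fy=6,interpolation=cv2.INTER_CUBIC))
E
```

```text
t 21.63 [ 0.5865 -0.1491  0.2571] F [ 0.32 -0.53 -1.42] T [ 0.085 -0.172 -0.016] sd 0.0 yaw 79.7 jt6 -0.0 0.0 j6 -1.734 w 0.0535
(np.float64(310.8489317259863), np.float64(212.8028722909386))
```

View pics/w8.png

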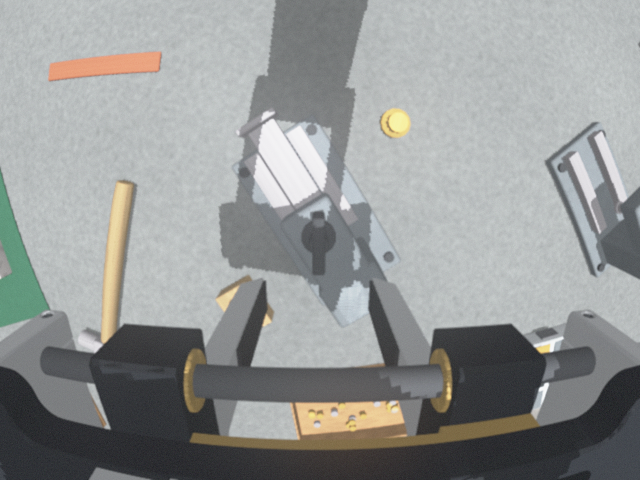

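View pics/side8c.png

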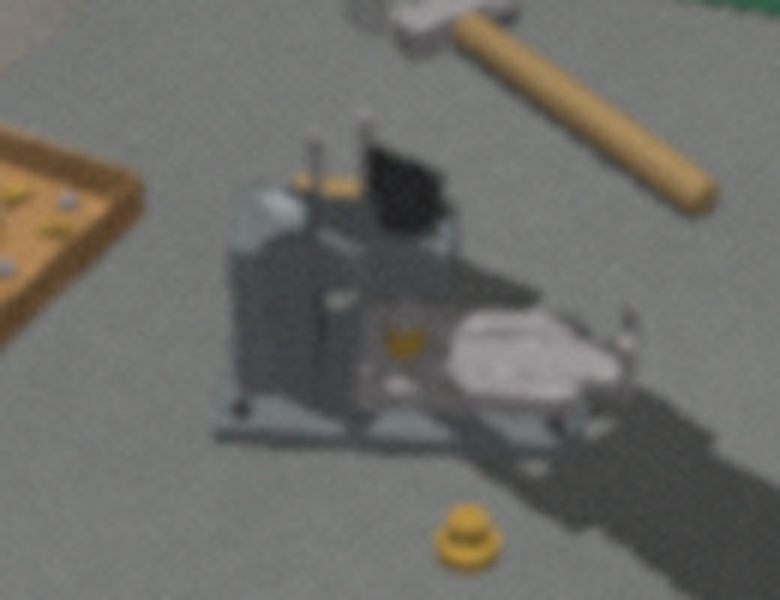

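```bash
python3 - <<'E'
from h import *
c=load('w8');im=c['p'][:,:,::-1]
a=wray(c,240,134.5,.052);e=wray(c,274,113.5,.052);print((a+e)/2,np.linalg.norm(a-e))
p=wray(c,318.5,214,.155);q=wray(c,318.5,273,.155);d=q-p;print('bar yaw',np.degrees(np.arctan2(d[1],d[0])),np.linalg.norm(d),(p+q)/2)
cv2.imwrite('pics/w8c.png',cv2.resize(im[100:280,225:385],None,fx=3.3,fy=3.3,interpolation=cv2.INTER_CUBIC))
E
```

```text
[ 0.47635612 -0.19081226  0.052     ] 0.040284354456270065
bar yaw -10.263383344577676 0.04619726514134523 [ 0.58322178 -0.14771435  0.155     ]
```

View pics/w8c.png

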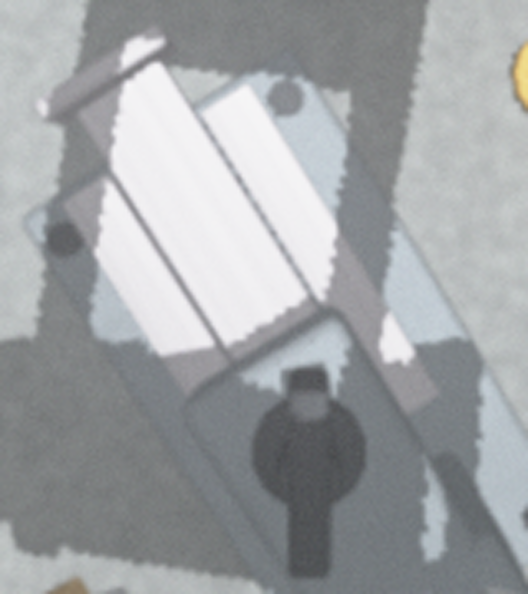

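View pics/top8.png

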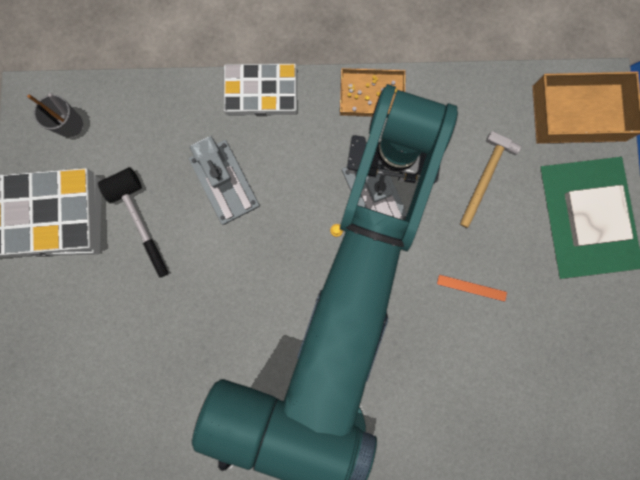

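The bar is at −10.3°, which matches the jaws' release angle. The tab is still in its home place and nothing around the press has moved, so I hand in.

```bash
python3 -c "
from bench import robot
print(robot.close_job(), robot.get_obs()['time'])"
```

```text
the job is handed in; nothing more can be done
the job is handed in; nothing more can be done
```

The press is set and the job is handed in, at about 22 s of the 72 s allowed; no verdict came back.

- **Slide:** I pushed it home with closed fingers. The tool stopped moving while the push rose to about 20 N. In the last picture the tab was still in its home place. My rough reading there was about 4 mm further in, which I put down to the oblique view.
- **Tightening:** I gripped the thumbscrew once and turned it about 134° clockwise. First touch came at about tool yaw −4°, uncertain by 3 to 6° because of screw friction. I stopped when the torque settled at 0.167 N·m. That is roughly 80–130 N on the anvil, worked out from the torque rather than measured.
- **Back-off:** I turned it back 102°, which is about 84° past first touch. That leaves a gap of about 2.3 to 2.5 mm, worked out from the angle; I could not see the gap directly in the pictures.
- **Last checks:** After letting go, the bar lay at the angle where I released it. The gripper was about 12 cm clear, with no meaningful force reading. The spare anvil, mallet, hammer and ruler looked unmoved. The arm hid the punch block in the last top view, and only part of it showed in the wrist view.

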